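# Slide a heavy crate of steel bars into a corner stop

## Task

Slide the heavy narrow crate of steel bars across the plywood board into the corner of the L-shaped wooden stop, so that its long back side sits flush against the long rail and its end sits flush against the short end piece. Push it with the fingers only on its thick base board, low down, so that it slides and never tips; do not push on the box above the base board, and do not lift the crate. Leave the oil can, the abrasive roll and the wood block where they stand, and finish with the hand clear of everything.

Things in the scene. Friction and masses are not known exactly. Their poses are not given: they have to be found in the camera images.
- crate: Heavy narrow crate, 1.4 to 2.1 kg; sliding it takes 6 to 15 N. Foot: solid brown base board 76 (x) x 176 (y) x 30 (z) mm, flat on the plywood; push here. Origin: centre of the board's underside; x across its depth, y along its length, z up. Same both ways round. Starts on the -x, +y side of the corner, turned up to 15 degrees from the stop's axes. Pushed near its top along x it tips.
- crate_box: Pale slatted box fixed on the base board, not to be pushed on: 52 (x) x 152 (y) mm, from 30 to 88 mm above the crate's underside, set back 12 mm all round from the board's edges; four upright steel bars in it reach 96 mm. Same origin and axes as the crate.
- corner_stop: Fixed plywood board, 9 mm thick, x -245 to +40, y -42 to +338 mm, and on it a dark wood L, 28 mm high. Origin: below the L's inner corner, on the bench. Long rail along +y, 330 mm, flat face at x = 0 looking to -x, 32 thick. End piece along -x, 92 mm, flat face at y = 0 looking to +y, 32 thick. Crate home: its centre at x = -38, y = +88 mm, axes parallel. Yaw within 7 degrees of the world's.
- oil_can: Bystander: dark green pump oiler with a thin bent spout, 64 mm across, 99 mm with the spout, 177 mm tall, standing loose behind the rail. Origin: on the bench, within 20 mm of the can's middle.
- abrasive_roll: Bystander: dark roll of abrasive cloth, 69 mm across, 50 mm tall, loose, on the bench right of the end piece. Origin: centre of its underside.
- wood_block: Bystander: loose tapered wood block 28 x 50 x 64 mm standing on the bench right of the plywood board. Origin: centre of its underside.

How it is judged (in metres and radians):
At the end, for the whole second after the job is handed in: The crate stands flat and still on the plywood board in the corner of the stop: base board within 5 mm of the rail and within 5 mm of the end piece, parallel to the rail within 2 degrees, hand clear (x of crate in the frame of corner_stop between -0.043 and -0.034 m and y of crate in the frame of corner_stop between 0.084 and 0.093 m and angle between the y axis of crate and the y axis of corner_stop, either way round below 0.035 rad and angle between crate's own z axis and vertical below 0.03 rad and height (world z) of crate below 0.013 m and linear speed of crate below 0.01 m/s); the robot touches nothing.
It fails at once if the crate tips (leans more than 7 degrees) (angle between crate's own z axis and vertical above 0.12 rad).
It fails at once if the crate is lifted off the board (height (world z) of crate above 0.018 m).
It fails at once if the hand pushes on the box above the base board (more than 3 N) (contact force between any of the fingers, the arm and crate_box above 3 N).
It fails at once if the oil can, the abrasive roll or the wood block is moved more than 15 mm (distance of any of oil_can, abrasive_roll, wood_block from where it was at the start of the episode above 0.015 m).
It also fails if it takes over 58 s, if anything falls off the work surface, if the arm or the gripper's body presses on something with over 40 N, if the wrist force passes 120 N, or if a joint passes its speed limit or range.

## Robot

A 7-joint arm with a two-finger parallel gripper is mounted at the origin on a cart in front of the work surface, level with it; the furniture and walls round the work are solid. World frame = base frame: x ahead of the robot, y to its left, z up, the work surface at z = 0. Lengths are in m, angles in degrees, forces in N, time in s.
With the tool pointing down it reaches from about 0.35 to 0.9 m from the base axis. Payload 7.2 kg.
Tool frame: the origin (TCP) lies on the mounting face of the last link; the fingertips stand 182 mm ahead of it and the grasp point (between the pads) lies 163 mm ahead of it; z points along the fingers, y is the line along which they close (so a half turn about z gives the same grasp; the last joint's range is limited). The gripper opens to 88 mm and grips with 3 to 60 N. Pads are 20 mm wide; open, the fingers measure 115 mm over their backs; the gripper's body (75 mm by 178 mm) begins 61 mm behind the grasp point.
Start: joints at [-74.611, 23.554, -0.728, 91.456, 0.321, 64.991, -4.71], TCP at [0.207, 0.59, 0.405] pointing down, gripper open.
Joint ranges: [-169.25, 169.25], [-16.82, 113.86], [-84.01, 82.57], [7.8, 145.47], [-59.2, 239.2], [7.22, 106.19], [-163.78, 163.78]. Speed limits (degrees/s): [136.94, 136.94, 172.46, 172.46, 180, 180, 180].

## Interface

Orientations are given as a 3x3 rotation matrix whose columns are the frame's x, y, z axes.
In Python, from rig import r gives the robot as it stands.
- The arm moves only by the shell command python3 -m pendant 'ROWS' [FORCE]. ROWS is JSON, a list of rows, each a list of 5 numbers: the gripper's target within -1 to 1 (fully open at 1, half-way at 0, shut at -1), then the shift along the tool's x, y, z each as a share of 10 cm, from -1 to 1, then the turn about the tool's z as a share of 90 degrees, from -1 to 1. In form: [[grip, tx, ty, tz, yaw], ...]. A call has exactly 5 rows; each row is the pose to reach, as a shift and turn from the pose commanded when the call began, along the tool's axes at that moment; what a row does not reach only later rows make up. A row lasts 1/10 s, in which the tool goes at most 50 mm and 8.59 degrees, less where a joint would pass 70% of its speed; a pose out of reach is approached as far as the arm can. A call with a number of a shift or a turn outside -1 to 1 is refused whole. A call with a gripper value outside its range is refused whole. The fingers move at their own pace and stop on an object; FORCE is the grip in N (left out, the last holds). Time passes only in rows, so rows that repeat a pose let the fingers close, or fill a call up. It gives the time, the measured TCP pose, the force, the opening and the grip force at its end, in the units of the state.
- r.sense(): the state, without advancing time (a new reading comes with each control period).
- r.grab_frame(name): name is "scene" or "top" or "wrist"; returns the picture (384x512x3 uint8, red, green, blue); there is no depth.
- r.calibration(name): a dict with "intrinsics" (3x3 intrinsics, pixels), "rvec" (rotation vector, rad) and "tvec" (3), from world to camera coordinates, as OpenCV has them; the wrist camera has in their place "mount" (4x4, takes a point from camera to tool coordinates, whose origin is the TCP and whose axes are the flange's). Camera axes: x right, y down, z forward; pixel columns grow to the right and rows downward; lengths in m; the calibration is good to about 2 mm. A picture is of the moment at which its call begins: read the wrist's pose just before it. calibration takes no time and is no camera call.
- r.finish_job(): hands the job in; it is judged then, once.
The state is a dict: "time": time; "qpos": joint angles; "qd": joint speeds; "joint_efforts": joint torques, N m; "tcp_pos": TCP position; "tcp_rot": TCP orientation; "wrist_force": force on the tool from outside, world axes, zero at the start; "moment": the same for the moment, N m; "gripper_width": opening from 0.0 (shut) to 1.0 (fully open); "gripper_force": force on a finger pad.
Only numpy, scipy, OpenCV 4.12 (cv2) and the standard library are available. Lean on these libraries where they do the work, as an engineer would, in place of code of your own. Each camera call takes 0.05 s, during which the arm holds its last target. There are 200 camera calls.

## Working session

There is one attempt and no reset: what is moved stays moved. The work goes in short steps, Python scripts to look and compute and a shell command to move; the robot and the scene stay as the last step left them, time stands still between calls to the robot, and variables do not carry over. Pictures are saved under pics/ and viewed, at most 10 in all, crops included, and the job is handed in when it is done.

```bash
mkdir -p pics
python3 - <<'E'
from rig import r
import cv2,numpy as np
for n in ("scene","top"):
    im=r.grab_frame(n); cv2.imwrite(f"pics/{n}0.png",im[:,:,::-1])
    c=r.calibration(n); R=cv2.Rodrigues(np.array(c["rvec"]))[0]; print(n,np.round(-R.T@np.array(c["tvec"]).ravel(),3),np.round(c["intrinsics"],1).tolist(),np.round(R,2).tolist())
s=r.sense();print(s["time"],s["tcp_pos"],np.round(s["tcp_rot"],3).tolist())
E
```

```text
scene [ 0.673 -0.778  0.582] [[395.3, 0.0, 252.5], [0.0, 395.3, 191.6], [0.0, 0.0, 1.0]] [[1.0, 0.09, 0.02], [0.07, -0.64, -0.76], [-0.05, 0.76, -0.65]]
top [ 0.467 -0.125  0.984] [[406.3, 0.0, 254.0], [0.0, 406.3, 196.8], [0.0, 0.0, 1.0]] [[0.02, -1.0, 0.02], [-0.99, -0.02, -0.17], [0.17, -0.02, -0.99]]
0.1 [0.20651497 0.58970424 0.40391297] [[-0.944, 0.33, -0.0], [0.33, 0.944, -0.001], [-0.0, -0.001, -1.0]]
```

View pics/top0.png

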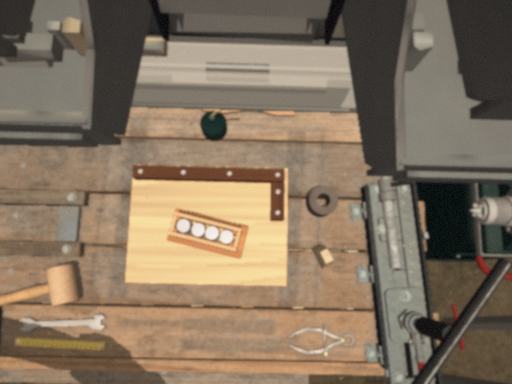

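View pics/scene0.png

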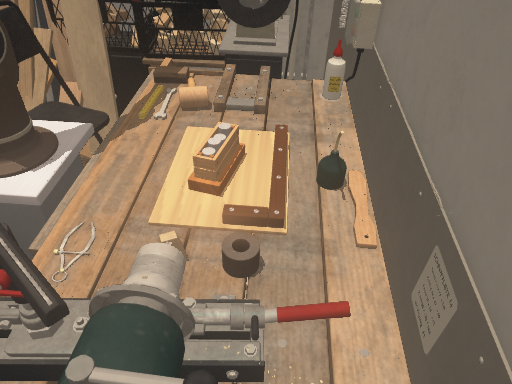

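The top picture shows the L with its inner corner near (271,181), the crate centred near (208,233) and turned about 13°. I will crop the top picture to measure more precisely.

Run:
```python
import cv2
im=cv2.imread("pics/top0.png")[155:295,115:315]
cv2.imwrite("pics/crop0.png",cv2.resize(im,None,fx=4,fy=4,interpolation=cv2.INTER_CUBIC))
```

```text
(no output)
```

View pics/crop0.png

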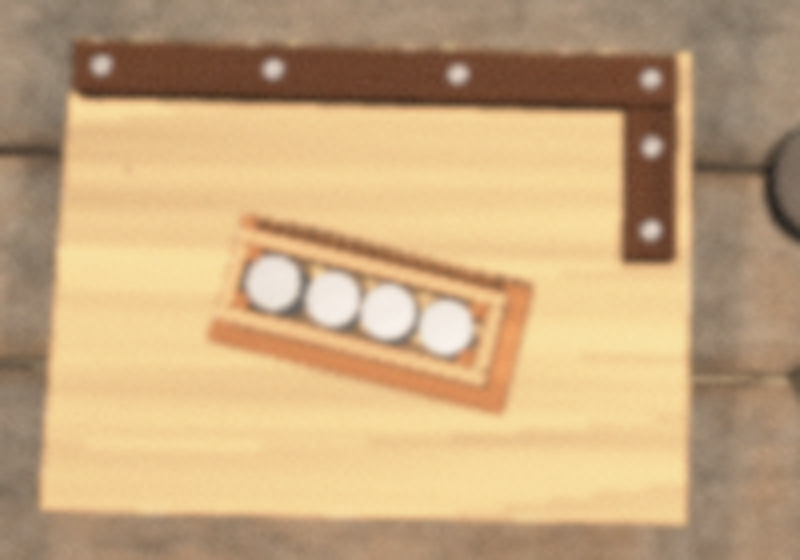

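The crop shows the board corners at (40,511), (687,525) and (690,52), the L's inner corner at (624,112), and the base board's corners at (246,216), (532,283), (503,413) and (208,335). I will fit poses to these.

```bash
cat > h.py <<'E'
from rig import r
import cv2,numpy as np
from scipy.optimize import least_squares
def proj(P,n="top"):
    c=r.calibration(n); return cv2.projectPoints(np.array(P,float),np.array(c["rvec"]),np.array(c["tvec"]),np.array(c["intrinsics"]),None)[0][:,0]
def crop(p,ox=115,oy=155,k=4): p=np.array(p,float); return (p+.5)/k-.5+[ox,oy]
def world(loc,q):
    loc=np.array(loc,float); c,s=np.cos(q[2]),np.sin(q[2])
    return np.c_[loc[:,:2]@np.array([[c,s],[-s,c]])+q[:2],loc[:,2]]
def fit(loc,px,q0,n="top"):
    f=least_squares(lambda q:(proj(world(loc,q),n)-px).ravel(),q0); return f.x,np.round(f.fun.reshape(-1,2),1).tolist()
HX,HY=.038,.088
E
python3 - <<'E'
from h import *
for h in (.028,.037):
    L=[(-.245,.338,.009),(-.245,-.042,.009),(.04,-.042,.009),(-.092,0,h),(-.092,-.032,h),(.032,-.032,h),(0,0,h),(.032,.33,h)]
    px=crop([(40,511),(687,525),(690,52),(622,262),(673,262),(676,55),(624,112),(75,43)])
    q,e=fit(L,px,[.6,-.2,0]); print("stop",q,e)
C=[(HX,HY,.039),(HX,-HY,.039),(-HX,-HY,.039),(-HX,HY,.039)]
px=crop([(246,216),(532,283),(503,413),(208,335)])
k,e=fit(C,px,[.5,0,-.2]); print("crate",k,e)
d=k[:2]-q[:2];c,s=np.cos(q[2]),np.sin(q[2]);print("in stop",c*d[0]+s*d[1],-s*d[0]+c*d[1],np.degrees(k[2]-q[2]),np.degrees(q[2]))
# bystanders approx on top view
def back(u,v,z):
    return least_squares(lambda p:(proj([(p[0],p[1],z)])[0]-[u,v]),[.5,0]).x
print("roll",back(322,200,.05),"block",back(324,253,.064),"can",back(213,125,.1))
E
```

```text
stop [ 0.66628903 -0.17897482  0.00121878] [[-0.6, 0.3], [0.0, -0.0], [0.1, 0.2], [-0.2, -0.3], [0.5, -0.0], [0.2, 0.7], [-0.2, -0.9], [0.1, 0.1]]
stop [ 0.66527057 -0.17900535  0.00070305] [[-0.6, 0.7], [-0.0, 0.4], [0.1, 0.6], [-0.0, -0.3], [0.9, 0.0], [0.6, 0.2], [0.0, -1.3], [-0.9, -0.5]]
crate [ 0.54027072 -0.03431458 -0.22166858] [[-0.7, -1.1], [0.8, 0.4], [0.0, -0.1], [-0.1, 0.8]]
in stop -0.12489810110375389 0.14477861222095742 -12.740955585925454 0.04028172860635717
roll [ 0.62117135 -0.29894865] block [ 0.49802897 -0.3000687 ] can [ 0.77940919 -0.04253517]
```

```bash
for i in 1 2 3 4 5 6; do python3 -m pendant '[[1,-0.14,-0.17,0,0],[1,-0.28,-0.34,0,0],[1,-0.42,-0.51,0,0],[1,-0.56,-0.68,0,0],[1,-0.7,-0.86,0,0]]' | tail -c 400; done; python3 -m pendant '[[1,0,0,0,-0.07],[1,0,0,0,-0.14],[1,0,0,0,-0.214],[1,0,0,0,-0.214],[1,0,0,0,-0.214]]'
python3 -c "
from rig import r;import numpy as np;s=r.sense();print(np.round(s['tcp_rot'],4),s['qpos'])"
```

```text
time: 0.6
tcp_pos: [0.2444, 0.4847, 0.4042]
tcp_rot: [[-0.944, 0.33, -0.0], [0.33, 0.944, -0.001], [0.0, -0.001, -1.0]]
wrist_force: [0.1, 0.1, 0.4]
gripper_width: 1.003
gripper_force: 0.0
time: 1.1
tcp_pos: [0.282, 0.3803, 0.4044]
tcp_rot: [[-0.944, 0.33, -0.0], [0.33, 0.944, -0.0], [0.0, -0.0, -1.0]]
wrist_force: [-0.7, -0.2, 0.5]
gripper_width: 1.002
gripper_force: 0.0
time: 1.6
tcp_pos: [0.3196, 0.2761, 0.4045]
tcp_rot: [[-0.944, 0.33, -0.0], [0.33, 0.944, -0.0], [0.0, -0.0, -1.0]]
wrist_force: [0.0, 0.0, 0.5]
gripper_width: 0.999
gripper_force: 0.0
time: 2.1
tcp_pos: [0.3572, 0.1717, 0.4045]
tcp_rot: [[-0.944, 0.33, -0.0], [0.33, 0.944, -0.0], [0.0, -0.0, -1.0]]
wrist_force: [0.0, -0.0, 0.2]
gripper_width: 1.002
gripper_force: 0.0
time: 2.6
tcp_pos: [0.3948, 0.0675, 0.4045]
tcp_rot: [[-0.944, 0.33, -0.0], [0.33, 0.944, -0.0], [0.0, -0.0, -1.0]]
wrist_force: [0.5, 0.1, 0.3]
gripper_width: 1.002
gripper_force: 0.0
time: 3.1
tcp_pos: [0.4325, -0.0367, 0.4045]
tcp_rot: [[-0.944, 0.33, -0.0], [0.33, 0.944, 0.0], [0.0, -0.0, -1.0]]
wrist_force: [0.4, 0.0, 0.5]
gripper_width: 0.998
gripper_force: 0.0
time: 3.6
tcp_pos: [0.4323, -0.0359, 0.4045]
tcp_rot: [[-1.0, 0.004, -0.0], [0.004, 1.0, 0.0], [0.0, 0.0, -1.0]]
wrist_force: [0.3, -0.6, 0.2]
gripper_width: 1.002
gripper_force: 0.0
[[-1.0e+00  4.1e-03 -3.0e-04]
 [ 4.1e-03  1.0e+00  0.0e+00]
 [ 3.0e-04  0.0e+00 -1.0e+00]] [-28.89228652   3.91947661  29.10368056 117.93545021  -2.23178865
  58.67729498  91.08356092]
```

```bash
python3 -m pendant '[[1,0,0,0.2,0],[1,0,0,0.4,0],[1,0,0,0.6,0],[1,0,0,0.8,0],[1,0,0,1,0]]' >/dev/null; python3 -m pendant '[[1,0,0,0.25,0],[1,0,0,0.5,0],[1,0,0,0.75,0],[1,0,0,0.935,0],[1,0,0,0.935,0]]'
python3 - <<'E'
from rig import r;import cv2
cv2.imwrite("pics/s1.png",cv2.resize(r.grab_frame("scene")[100:260,120:320,::-1],None,fx=4,fy=3.75,interpolation=cv2.INTER_CUBIC))
E
```

```text
time: 4.6
tcp_pos: [0.4316, -0.0358, 0.2093]
tcp_rot: [[-1.0, 0.003, -0.004], [0.003, 1.0, -0.001], [0.004, -0.001, -1.0]]
wrist_force: [0.4, -0.3, -0.3]
gripper_width: 0.997
gripper_force: 0.0
```

View pics/s1.png

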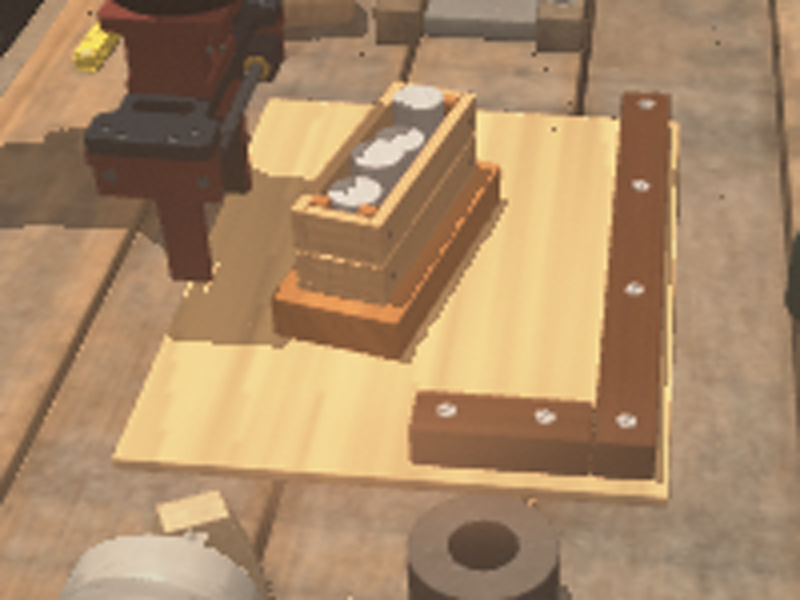

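The fingers stand clear in front of the crate's long side, with the tips at base-board height. I start pushing in +x.

```bash
python3 -m pendant '[[1,-0.08,0,-0.015,0],[1,-0.16,0,-0.015,0],[1,-0.24,0,-0.015,0],[1,-0.32,0,-0.015,0],[1,-0.4,0,-0.015,0]]' | grep -E "pos|force"; for i in 1 2 3; do python3 -m pendant '[[1,-0.05,0,0,0],[1,-0.1,0,0,0],[1,-0.15,0,0,0],[1,-0.2,0,0,0],[1,-0.25,0,0,0]]' | grep -E "pos|wrist_f"; done
```

```text
tcp_pos: [0.4734, -0.0358, 0.213]
wrist_force: [-0.4, -1.0, 0.2]
gripper_force: 0.0
tcp_pos: [0.4949, -0.0375, 0.2117]
wrist_force: [-10.2, -5.3, 5.9]
tcp_pos: [0.5186, -0.0372, 0.2115]
wrist_force: [-18.9, -2.8, 15.3]
tcp_pos: [0.5437, -0.0364, 0.2115]
wrist_force: [-17.2, -1.0, 13.1]
```

Run:
```python
from rig import r;import cv2,numpy as np
s=r.sense();print(s["tcp_pos"],np.round(s["tcp_rot"],4).tolist(),s["wrist_force"],s["moment"])
cv2.imwrite("pics/s2.png",cv2.resize(r.grab_frame("scene")[80:230,140:320,::-1],None,fx=4,fy=4,interpolation=cv2.INTER_CUBIC))
```

```text
[ 0.54366716 -0.03636662  0.21149215] [[-0.9999, 0.001, -0.0121], [0.001, 1.0, 0.0012], [0.0121, 0.0012, -0.9999]] [-17.17536992  -1.03017308  13.05849909] [0.06674998 3.66586474 0.16190952]
```

View pics/s2.png

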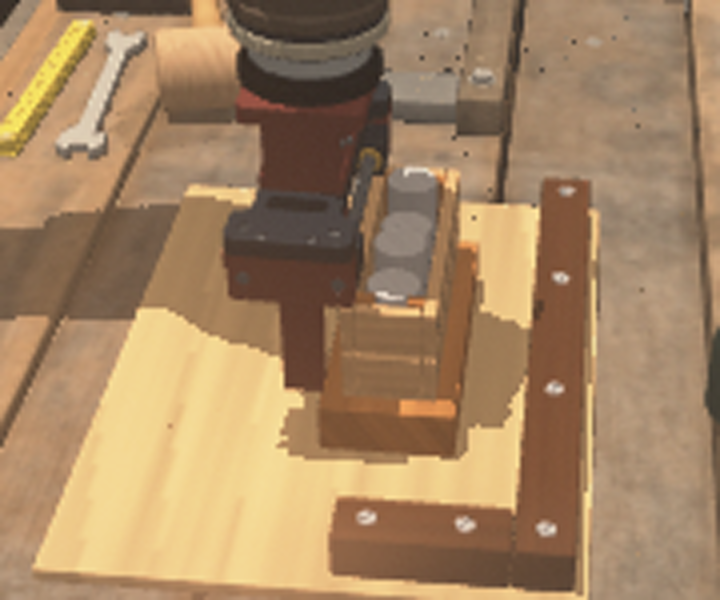

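The crate slides upright in front of the fingers and is now nearly parallel to the rail (base front corner near (322,425), about 60 px short of it). I keep pushing.

```bash
python3 -m pendant '[[1,-0.05,0,0,0],[1,-0.1,0,0,0],[1,-0.15,0,0,0],[1,-0.2,0,0,0],[1,-0.25,0,0,0]]' | grep -E "pos|wrist_f";  python3 -m pendant '[[1,-0.02,0,0,0],[1,-0.04,0,0,0],[1,-0.06,0,0,0],[1,-0.08,0,0,0],[1,-0.08,0,0,0]]' | grep -E "pos|wrist_f"
python3 - <<'E'
from rig import r;import cv2
im=r.grab_frame("top")[155:295,115:315,::-1]
cv2.imwrite("pics/t3.png",cv2.resize(im,None,fx=4,fy=4,interpolation=cv2.INTER_CUBIC))
E
```

```text
tcp_pos: [0.5689, -0.0362, 0.2114]
wrist_force: [-15.6, 0.2, 10.4]
tcp_pos: [0.5774, -0.0362, 0.2114]
wrist_force: [-13.0, 0.1, 7.6]
```

View pics/t3.png

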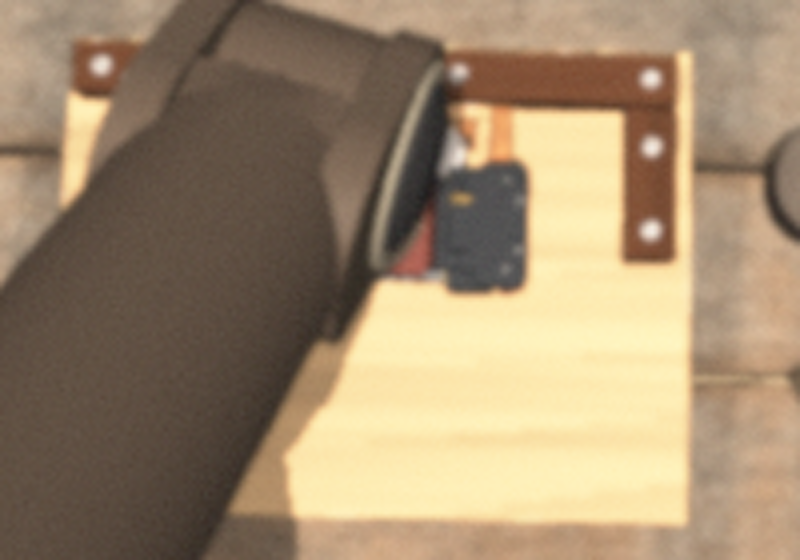

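The crate's end (crop x about 513) reaches almost to the rail. I creep in until the force rises.

```bash
for i in 1 2; do python3 -m pendant '[[1,-0.005,0,0,0],[1,-0.01,0,0,0],[1,-0.015,0,0,0],[1,-0.02,0,0,0],[1,-0.02,0,0,0]]' | grep -E "pos|wrist_f"; done; python3 -c "
from h import *
print(proj([(.628,-.06,.039)]))
q=least_squares(lambda p:(proj([(.63,p[0],.039)])[0]-crop([(513,140)])[0])[:1],[0.]).x;print('end -y at',q)"
```

```text
tcp_pos: [0.5786, -0.0362, 0.2114]
wrist_force: [-14.9, 0.4, 9.7]
tcp_pos: [0.5805, -0.0362, 0.2114]
wrist_force: [-17.0, 0.9, 11.7]
[[220.05100964 195.44025435]]
end -y at [-0.11374659]
```

```bash
for i in 1 2; do python3 -m pendant '[[1,-0.005,0,0,0],[1,-0.01,0,0,0],[1,-0.015,0,0,0],[1,-0.02,0,0,0],[1,-0.02,0,0,0]]' | grep -E "pos|wrist_f"; done
```

```text
tcp_pos: [0.5812, -0.0363, 0.2114]
wrist_force: [-22.9, 0.7, 17.9]
tcp_pos: [0.582, -0.0364, 0.2112]
wrist_force: [-29.1, 1.1, 24.9]
```

The crate is seated on the rail. I back off, raise, then turn and close the fingers for the end push.

```bash
P="python3 -m pendant"; python3 -m pendant '[[1,0.03,0,0,0],[1,0.1,0,0,0],[1,0.25,0,0,0],[1,0.4,0,0,0],[1,0.5,0,0,0]]' | grep -E "pos|wrist_f"
python3 -m pendant '[[1,0,0,-0.2,0],[1,0,0,-0.4,0],[1,0,0,-0.6,0],[1,0,0,-0.8,0],[1,0,0,-1,0]]' | grep -E "pos|wrist_f"
python3 -m pendant '[[-1,0,0.2,-0.2,0],[-1,0,0.4,-0.2,0],[-1,0,0.6,-0.2,0],[-1,0,0.8,-0.2,0],[-1,0,1,-0.2,0]]' 10 | grep -E "pos|wrist_f"
python3 -m pendant '[[-1,-0.2,0.1,0,0],[-1,-0.4,0.2,0,0],[-1,-0.6,0.3,0,0],[-1,-0.8,0.4,0,0],[-1,-0.96,0.46,0,0]]' | grep -E "pos|wrist_f"
for i in 1 2; do python3 -m pendant '[[-1,0,0,0,-0.09],[-1,0,0,0,-0.18],[-1,0,0,0,-0.27],[-1,0,0,0,-0.36],[-1,0,0,0,-0.45]]' | grep -E "pos|wrist_f"; done
python3 -m pendant '[[-1,0,0,0,-0.05],[-1,0,0,0,-0.1],[-1,0,0,0,-0.1],[-1,0,0,0,-0.1],[-1,0,0,0,-0.1]]'
python3 - <<'E'
from rig import r;import cv2,numpy as np
s=r.sense();print(s["tcp_pos"],np.round(s["tcp_rot"],4).tolist(),np.round(s["qpos"],0))
im=r.grab_frame("scene")[80:230,140:320,::-1]
cv2.imwrite("pics/t4.png",cv2.resize(im,None,fx=4,fy=4,interpolation=cv2.INTER_CUBIC))
E
```

```text
tcp_pos: [0.5378, -0.036, 0.2126]
wrist_force: [-0.4, 0.1, 0.6]
tcp_pos: [0.5387, -0.036, 0.3136]
wrist_force: [0.4, 0.1, 0.3]
tcp_pos: [0.5387, 0.0649, 0.3329]
wrist_force: [-0.8, 0.6, 0.3]
tcp_pos: [0.6357, 0.1111, 0.3325]
wrist_force: [-0.5, -0.2, -0.2]
tcp_pos: [0.6347, 0.11, 0.3326]
wrist_force: [0.6, -0.5, -0.1]
tcp_pos: [0.6347, 0.1099, 0.3326]
wrist_force: [0.1, 0.7, -0.6]
time: 13.25
tcp_pos: [0.6347, 0.1094, 0.3325]
tcp_rot: [[-0.003, -1.0, -0.0], [-1.0, 0.003, -0.0], [0.0, 0.0, -1.0]]
wrist_force: [-0.1, -0.5, -0.3]
gripper_width: 0.009
gripper_force: 0.0
[0.63468757 0.10941982 0.33251906] [[-0.0033, -1.0, -0.0001], [-1.0, 0.0033, -0.0004], [0.0004, 0.0001, -1.0]] [-10.  29.  -5.  93.   3.  58. 163.]
```

View pics/t4.png

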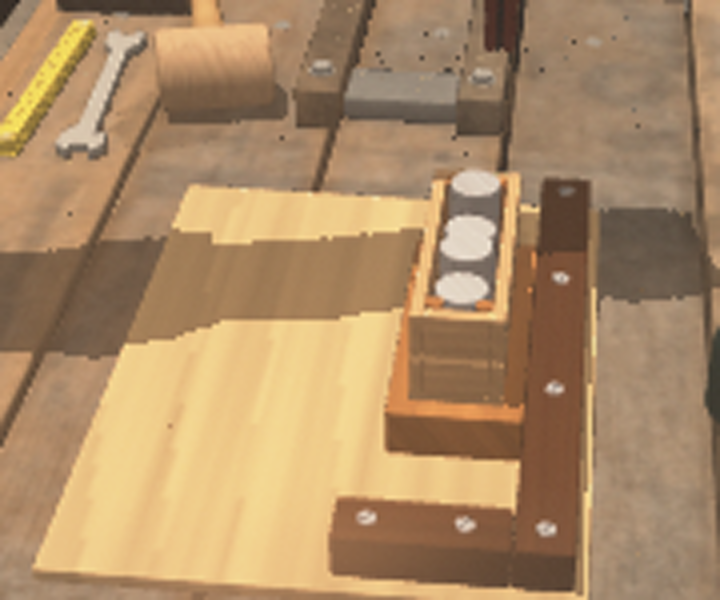

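The crate lies along the rail with a gap only to the end piece. Joint 7 is close to its limit, so I turn the tool half round the other way, then move down behind the far end.

```bash
for i in 1 2 3 4; do python3 -m pendant '[[-1,0,0,0,0.09],[-1,0,0,0,0.18],[-1,0,0,0,0.27],[-1,0,0,0,0.36],[-1,0,0,0,0.45]]' | grep -E "wrist_f"; done
python3 -m pendant '[[-1,0,0,0,0.09],[-1,0,0,0,0.18],[-1,0,0,0,0.2],[-1,0,0,0,0.2],[-1,0,0,0,0.2]]'
python3 -m pendant '[[-1,0,-0.05,0.2,0],[-1,0,-0.05,0.4,0],[-1,0,-0.05,0.6,0],[-1,0,-0.05,0.8,0],[-1,0,-0.05,0.9,0]]'
python3 -m pendant '[[-1,0,0,0.1,0],[-1,0,0,0.2,0],[-1,0,0,0.3,0],[-1,0,0,0.3,0],[-1,0,0,0.3,0]]'
python3 -c "
from rig import r;import numpy as np
s=r.sense();print(s['tcp_pos'],np.round(s['tcp_rot'],4).tolist(),np.round(s['qpos'],0))"
```

```text
wrist_force: [0.3, 0.3, 0.1]
wrist_force: [0.2, -0.5, 0.4]
wrist_force: [-0.1, 0.5, 0.5]
wrist_force: [-0.6, 0.3, -0.2]
time: 15.8
tcp_pos: [0.6345, 0.1103, 0.3328]
tcp_rot: [[-0.003, 1.0, 0.0], [1.0, 0.003, -0.0], [-0.0, 0.0, -1.0]]
wrist_force: [-0.6, -0.7, -0.5]
gripper_width: 0.005
gripper_force: 0.0
time: 16.3
tcp_pos: [0.6291, 0.1099, 0.2411]
tcp_rot: [[-0.001, 1.0, -0.002], [1.0, 0.001, -0.0], [-0.0, -0.002, -1.0]]
wrist_force: [-0.8, -0.4, -1.6]
gripper_width: 0.005
gripper_force: 0.0
time: 16.8
tcp_pos: [0.6296, 0.1099, 0.2127]
tcp_rot: [[0.001, 1.0, -0.0], [1.0, -0.001, -0.0], [-0.0, -0.0, -1.0]]
wrist_force: [-0.3, -0.2, -0.6]
gripper_width: 0.007
gripper_force: 0.0
[0.62962113 0.10988815 0.21269662] [[0.0007, 1.0, -0.0], [1.0, -0.0007, -0.0], [-0.0, -0.0, -1.0]] [-36.  41.  33. 100. -28.  48.   9.]
```

```bash
python3 -m pendant '[[-1,-0.06,0,0,0],[-1,-0.12,0,0,0],[-1,-0.18,0,0,0],[-1,-0.24,0,0,0],[-1,-0.3,0,0,0]]' | grep -E "pos|wrist_f"; for i in 1 2; do python3 -m pendant '[[-1,-0.05,0,0,0],[-1,-0.1,0,0,0],[-1,-0.15,0,0,0],[-1,-0.2,0,0,0],[-1,-0.25,0,0,0]]' | grep -E "pos|wrist_f"; done; python3 -c "
from rig import r;import numpy as np
s=r.sense();print(s['tcp_pos'],np.round(s['tcp_rot'],4).tolist(),np.round(s['qpos'],0))"
```

```text
tcp_pos: [0.6295, 0.0792, 0.2128]
wrist_force: [-0.3, 0.4, -0.9]
tcp_pos: [0.6296, 0.0589, 0.2128]
wrist_force: [-0.4, 11.1, 2.3]
tcp_pos: [0.6296, 0.0341, 0.2128]
wrist_force: [-0.9, 12.6, 2.1]
[0.62958465 0.03405133 0.21279407] [[-0.003, 1.0, -0.0005], [1.0, 0.003, 0.0061], [0.0061, -0.0005, -1.0]] [-29.  40.  32. 102. -28.  47.  17.]
```

```bash
python3 -m pendant '[[-1,-0.04,0,0,0],[-1,-0.08,0,0,0],[-1,-0.12,0,0,0],[-1,-0.16,0,0,0],[-1,-0.2,0,0,0]]' | grep -E "pos|wrist_f"; for i in 1 2 3; do python3 -m pendant '[[-1,-0.005,0,0,0],[-1,-0.01,0,0,0],[-1,-0.015,0,0,0],[-1,-0.02,0,0,0],[-1,-0.025,0,0,0]]' | grep -E "pos|wrist_f"; done
```

```text
tcp_pos: [0.6296, 0.0142, 0.2128]
wrist_force: [-0.4, 12.0, 3.5]
tcp_pos: [0.6296, 0.012, 0.2128]
wrist_force: [-1.7, 12.7, 4.4]
tcp_pos: [0.6296, 0.0094, 0.2128]
wrist_force: [-1.7, 12.5, 3.8]
tcp_pos: [0.6296, 0.0069, 0.2128]
wrist_force: [0.0, 13.2, 2.5]
```

```bash
for i in 1 2; do python3 -m pendant '[[-1,-0.005,0,0,0],[-1,-0.01,0,0,0],[-1,-0.015,0,0,0],[-1,-0.02,0,0,0],[-1,-0.02,0,0,0]]' | grep -E "pos|wrist_f"; done
```

```text
tcp_pos: [0.6296, 0.0057, 0.2128]
wrist_force: [-1.5, 14.4, 4.4]
tcp_pos: [0.6297, 0.0053, 0.2128]
wrist_force: [-1.9, 18.8, 5.5]
```

Seated on the end piece, since the force rises while the motion stops. I back off, raise, move away from the top camera's view and check.

```bash
python3 -m pendant '[[-1,0.03,0,0,0],[-1,0.15,0,0,0],[-1,0.3,0,0,0],[-1,0.5,0,0,0],[-1,0.65,0,0,0]]' | grep -E "pos|wrist_f"
python3 -m pendant '[[-1,0.1,0,-0.2,0],[-1,0.2,0,-0.4,0],[-1,0.3,0,-0.6,0],[-1,0.4,0,-0.8,0],[-1,0.5,0,-1,0]]' | grep -E "pos|wrist_f"
for i in 1 2; do python3 -m pendant '[[-1,0.2,-0.15,-0.1,0],[-1,0.4,-0.3,-0.1,0],[-1,0.6,-0.4,-0.1,0],[-1,0.8,-0.5,-0.1,0],[-1,1,-0.6,-0.1,0]]' | grep -E "pos|wrist_f"; done
python3 - <<'E'
from rig import r;import cv2
im=r.grab_frame("top")[155:255,215:315,::-1]
cv2.imwrite("pics/t5.png",cv2.resize(im,None,fx=6,fy=6,interpolation=cv2.INTER_CUBIC))
cv2.imwrite("pics/s5.png",cv2.resize(r.grab_frame("scene")[110:235,205:305,::-1],None,fx=4.8,fy=4.8,interpolation=cv2.INTER_CUBIC))
E
```

```text
tcp_pos: [0.6294, 0.0651, 0.2124]
wrist_force: [-0.0, 0.1, 0.4]
tcp_pos: [0.6294, 0.1143, 0.3133]
wrist_force: [0.0, 0.1, -1.2]
tcp_pos: [0.569, 0.2147, 0.3227]
wrist_force: [0.1, -0.0, 0.9]
tcp_pos: [0.5089, 0.3147, 0.3327]
wrist_force: [0.8, 1.0, -0.2]
```

View pics/t5.png

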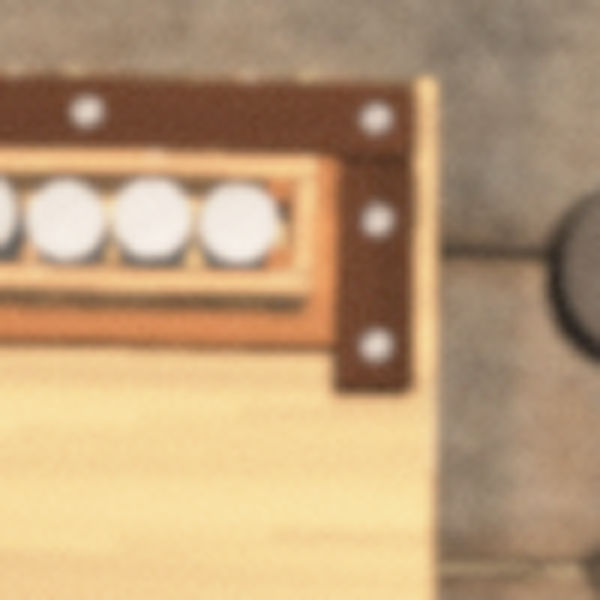

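View pics/s5.png

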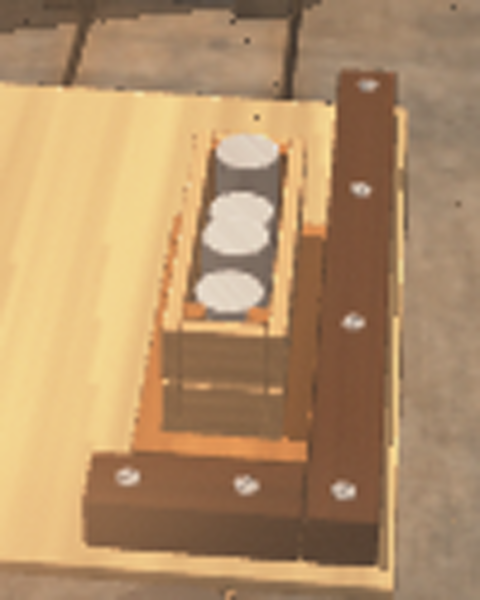

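Both pictures show the base board touching the end piece (top crop x about 335) and lying along the rail. I will check the angle numerically before handing in.

Run:
```python
from h import *
g=r.grab_frame("top").astype(float)[:,:,2]  # blue: wood/base contrast
us=np.arange(205,265)
def edge(lo,hi,sgn):
    v=[]
    for u in us:
        d=np.clip(sgn*np.diff(cv2.GaussianBlur(g,(5,5),1)[lo:hi,u]),0,None); k=d.argmax(); w=d[max(0,k-2):k+3]; v.append(lo+.5+max(0,k-2)+(w*np.arange(len(w))).sum()/w.sum())
    return np.array(v)
v=edge(203,222,1); p=np.polyfit(us,v,1); print("resid",np.std(v-np.polyval(p,us)))
z=.039
def back(u,v): return least_squares(lambda q:(proj([(q[0],q[1],z)])[0]-[u,v]),[.6,0]).x
a,b=[back(u,np.polyval(p,u)) for u in (205,264)]
print(a,b,"yaw deg",np.degrees(np.arctan2(a[0]-b[0],a[1]-b[1])),"front should be",.666-.076)
```

```text
resid 0.0821753794958819
[ 0.58687438 -0.02626993] [ 0.58684172 -0.16438185] yaw deg 0.01355120187038003 front should be 0.5900000000000001
```

```bash
python3 -c "
from rig import r
print(r.finish_job())"
```

```text
the job is handed in; nothing more can be done
None
```

The crate is in the corner of the stop, against the rail and the end piece and parallel to the rail within about 0.1° by the top camera; it was pushed low on the base board and stayed upright, the hand is clear, and the job is handed in (no verdict was returned, and I did not re-measure the three bystanders afterwards).

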